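# Slide the crumb pan back into the breadcrumb grater

## Task

Push the grater's steel crumb pan along the bench, through the gap between the scale and the loaf tin and on into the bay under the breadcrumb grater, tongue first. Keep it flat on the bench, let neither it nor the arm touch the scale or the loaf tin, and leave the pretzel, roll and scraper where they lie. Press it gently home by feel until the roller catch snaps and holds it with the safety switch pressed in, then let go of it.

Things in the scene. Friction and masses are not known exactly. Their poses are not given: they have to be found in the camera images.
- pan: Steel crumb pan, a closed flat-topped block to the touch, too wide to grip: 130 mm long (x), 112 wide (y), 60 high, upright corners of 14 mm radius, dotted sieve plate flush with the rim. 0.3 to 0.6 kg; 1 to 6 N slide it. Origin: centre of its underside; +x points to its back end, which goes in first. Thin sheet metal: never more than 25 N on it, which a knock at 0.15 m/s exceeds: touch it slowly.
- pan_tongue (a point): Middle of the head of the dark spear-shaped tongue on the middle of the pan's back end, 83 mm ahead (+x) of the pan's origin, 30 mm above the bench. The tongue is 20 mm high and stands out 26 mm from the pan; its head is 16 mm wide. The roller catch in the bay snaps behind it.
- grater: Breadcrumb grater, fixed, white housing on steel feet, motor, drum and hopper on top, about 340 x 200 x 390 mm. Origin: on the bench under it; the pan goes in along its +x, at y = 0, its front (-x) is open. Bay 119 mm wide between two feet 85 mm high that begin at x = -85 mm. The housing overhangs from x = -50 mm, 85 mm above the bench, so that most of the seated pan stays in the open.
- bay_mouth (a point): Middle between the tips of the flared lead-in cheeks of the bay (34 mm high, about 130 mm apart at the tips), 30 mm above the bench, 111 mm in front of the grater's origin; same axes as the grater.
- bay_home (a point): Nominal place of the seated pan's centre: 75 mm in front of the grater's origin, 30 mm above the bench; grater's axes. The true place along x is unknown by up to 14 mm either way, as the bracket with stop, switch and catch sits in long slots. There the roller catch takes 4 to 7 N over sliding, snaps and draws the pan in; within 5 mm follows a rubber stop, which gives 1 mm per 6 N.
- switch (a joint): Safety switch pin at the back of the bay, on the same bracket as the catch, pressed in by the pan's back: 0 = out, grows as it goes in (m). It reads about 0.007 to 0.009 with the pan seated and held by the catch, less than 0.004 with the pan short of the catch. Pressing it takes under 2 N.
- scale: Small bench scale, fixed: white base 140 mm (x) by 105 mm (y), steel plate on top, 53 mm high in all. Origin: centre of its underside. It stands at one side of the gap, nearer to the robot or farther away.
- loaf_tin: Dark loaf tin with a baked loaf in it, fixed: 140 mm (x) by 105 mm (y), 75 mm high in all. Origin: centre of its underside. It stands at the other side of the gap; scale and tin lie roughly in line along the world x with about 160 mm between them.
- pretzel: Brown baked pretzel lying on the bench, about 130 x 110 x 22 mm, loose. Origin: middle of its underside.
- roll: Bread roll, 80 mm across and 49 mm high, loose. Origin: centre of its underside.
- scraper: Dough scraper lying flat, wooden handle and steel blade, about 100 x 115 x 22 mm, loose. Origin: middle of its underside.

How it is judged:
On the way, in this order (a step that is already met when the one before it is completed fails the run):
1. the pan is in the gap between the scale and the loaf tin (horizontal distance between pan and scale below 0.19 m and horizontal distance between pan and loaf_tin below 0.19 m), for 0.1 s.
2. the pan's back end is square in the bay (x of pan in the frame of grater above -0.14 m and y of pan in the frame of grater between -0.008 and 0.008 m and angle between the x axis of pan and the x axis of grater, either way round below 0.12 rad), for 0.05 s.
At the end, for the whole second after the job is handed in: The pan lies flat (within 4 mm and 0.04 rad) and still in the grater's bay, centred within 6 mm and square within 0.08 rad, its centre 50 to 100 mm in front of the grater's origin, held by the catch with the switch pin pressed in by more than 5 mm, and released (value of joint switch above 0.005 m and angle between the x axis of pan and the x axis of grater, either way round below 0.08 rad and y of pan in the frame of grater between -0.006 and 0.006 m and x of pan in the frame of grater between -0.1 and -0.05 m and linear speed of pan below 0.01 m/s and height (world z) of pan below 0.004 m and angle between pan's own z axis and vertical below 0.04 rad); the robot touches nothing.
It fails at once if the pan is pushed with more than 25 N (contact force between any of the fingers, the arm and pan above 25 N).
It fails at once if the pan touches the scale or the loaf tin (contact force between pan and scale above 0.3 N or contact force between pan and loaf_tin above 0.3 N).
It fails at once if the robot touches the scale or the loaf tin (contact force between any of the arm, the fingers and scale above 0.3 N or contact force between any of the arm, the fingers and loaf_tin above 0.3 N).
It fails at once if the pan leaves the bench or tips (height (world z) of pan above 0.01 m or angle between pan's own z axis and vertical above 0.15 rad).
It fails at once if the pretzel, the roll or the scraper is moved by more than 15 mm (distance of any of pretzel, roll, scraper from where it was at the start of the episode above 0.015 m).
It also fails if it takes over 72 s, if anything falls off the work surface, if the arm or the gripper's body presses on something with over 40 N, if the wrist force passes 120 N, or if a joint passes its speed limit or range.

## Robot

A 6-joint arm with a two-finger parallel gripper is mounted at the origin on the work surface. World frame = base frame: x ahead of the robot, y to its left, z up, the work surface at z = 0. Lengths are in m, angles in rad, forces in N, time in s.
With the tool pointing down it reaches from about 0.35 to 0.975 m from the base axis. Payload 4.9 kg.
Tool frame: the origin (TCP) lies on the centre line of the jaws, within the pads' length; the fingertips stand 14 mm ahead of it and the grasp point (between the pads) lies 5 mm behind it (manip.nose_length is the distance from the TCP to the fingertips, in m); z points along the fingers, y is the line along which they close (so a half turn about z gives the same grasp; the last joint's range is limited). The gripper opens to 85 mm and grips with 20 to 120 N. Pads are 22 mm wide; open, the fingers measure 114 mm over their backs; the gripper's body (76 mm by 85 mm) begins 54 mm behind the grasp point. The pads swing forward as they close: fully open they stand 13 mm farther back than shut.
Start: joints at [-1.254, 0.053, 1.613, -0, 1.476, -0.119], TCP at [0.264, -0.567, 0.245] pointing down, gripper open.
Joint ranges: [-3.01, 3.01], [-1.01, 2.22], [0.06, 2.58], [-1.02, 4.17], [0.09, 2.62], [-3.14, 3.14]. Speed limits (rad/s): [2.57, 2.57, 3.14, 3.14, 3.14, 3.14].

## Interface

Orientations are given as a unit quaternion [w, x, y, z].
In Python, from plant import manip, imaging gives the robot as it stands.
- The arm moves only by the tool play_rows, never from a script. Its argument "commands" is a list of rows, each a list of 6 numbers: the shift along the tool's x, y, z in mm, then the turn, a rotation vector about the tool's x, y, z in degrees. A call has 1 to 5 rows; each row shifts and turns the commanded pose from where the row before left it, along the tool's axes as they then stand; what a row does not reach is not made up. A row lasts 1/12 s, in which the tool goes at most 41.7 mm and 7.16 degrees, less where a joint would pass 70% of its speed; a pose out of reach is approached as far as the arm can. A call is refused whole if a number of a shift passes 41.7 or a number of a turn 7.16, either way. A call with a gripper value outside its range is refused whole. "hand" is the finger opening in mm, from 0 to 85.4, set as the call begins (left out, the last holds). The fingers move at their own pace and stop on an object; the grip force is fixed at half the most. Time passes only in rows, so rows that do not move let the fingers close. It gives the time, the measured TCP pose, the force, the opening and the grip force at its end, in the units of the state.
- manip.state(): the state, without advancing time (a new reading comes with each control period).
- imaging.grab_frame(name): name is "side" or "top"; returns a dict with "image" (480x640x3 uint8, red, green, blue), "fx", "fy", "cx", "cy" (pixels), "R" (3x3) and "t" (3): a world point X has camera coordinates R X + t. Camera axes: x right, y down, z forward; pixel columns grow to the right and rows downward; lengths in m; the calibration is good to about 2 mm. A picture is of the moment at which its call begins. There is no depth.
- manip.job_done(): hands the job in; it is judged then, once.
The state is a dict: "time": time; "joint_pos": joint angles; "joint_vel": joint speeds; "joint_efforts": joint torques, N m; "tool_pos": TCP position; "tool_rot": TCP orientation; "contact_force": force on the tool from outside, world axes, zero at the start; "ft_torque": the same for the moment, N m; "gripper_width": opening from 0.0 (shut) to 1.0 (fully open); "grasp_force": force on a finger pad.
Only numpy, scipy, OpenCV 4.12 (cv2) and the standard library are available. Lean on these libraries where they do the work, as an engineer would, in place of code of your own. Each camera call takes 0.05 s, during which the arm holds its last target. There are 200 camera calls.

## Working session

There is one attempt and no reset: what is moved stays moved. The work goes in short steps, Python scripts to look and compute and a tool call to move; the robot and the scene stay as the last step left them, time stands still between calls to the robot, and variables do not carry over. Pictures are saved under pics/ and viewed, at most 10 in all, crops included, and the job is handed in when it is done.

Besides the shell and the picture viewer there is one more tool, called after ">>>" in YAML: its name, and indented under it one key for each argument. play_rows: Moves the arm, as the interface text tells. Its arguments: {"type":"object","properties":{"commands":{"type":"array","items":{"type":"array","items":{"type":"number"}}},"hand":{"type":"number"}},"required":["commands"]}

```bash
ls; mkdir -p pics; python3 - <<'E'
from plant import manip, imaging
import cv2,pickle
for n in("top","side"):
    f=imaging.grab_frame(n);cv2.imwrite(f"pics/{n}0.png",f["image"][:,:,::-1]);pickle.dump(f,open(f"{n}0.pkl","wb"))
    print(n,f["fx"],f["cx"],f["cy"],f["R"],f["t"])
print(manip.state())
E
```

```text
pics
top 457.93494004631185 313.4188047207601 239.6528127907434 [[-0.02195    -0.99960804  0.01737684]
 [-0.9919092   0.01960057 -0.12542711]
 [ 0.12503735 -0.01998938 -0.99195065]] [-0.01291509  0.5336198   1.15615862]
side 614.9968652489803 310.8060121131195 239.67699131736072 [[-9.98547936e-01 -5.38673390e-02 -5.73969005e-04]
 [-2.67928515e-02  5.05850595e-01 -8.62204917e-01]
 [ 4.67350271e-02 -8.60937562e-01 -5.06559327e-01]] [0.52267792 0.08844406 1.45915611]
{'time': 0.1, 'joint_pos': array([-1.25402201e+00,  5.33023006e-02,  1.61414958e+00,  7.34704123e-06,
        1.47600029e+00, -1.19017536e-01]), 'joint_vel': array([-3.30049415e-04, -2.11795615e-03, -1.36032789e-03,  1.00263243e-03,
       -1.25014651e-03, -5.23237172e-06]), 'joint_efforts': array([-4.85731398e-04, -3.94904065e+01, -3.71363318e+01, -1.86712541e-04,
        3.86716085e-03, -2.15610032e-05]), 'tool_pos': array([ 0.26365479, -0.5660772 ,  0.24418308]), 'tool_rot': array([-9.25575011e-04,  9.76354114e-01,  2.16175346e-01, -8.81441477e-05]), 'contact_force': array([-0.11062007,  0.19819506, -0.83694357]), 'ft_torque': array([-0.07638634,  0.0574536 ,  0.00558319]), 'grasp_force': 0.0, 'gripper_width': 1.0007958665257926}
```

View pics/top0.png

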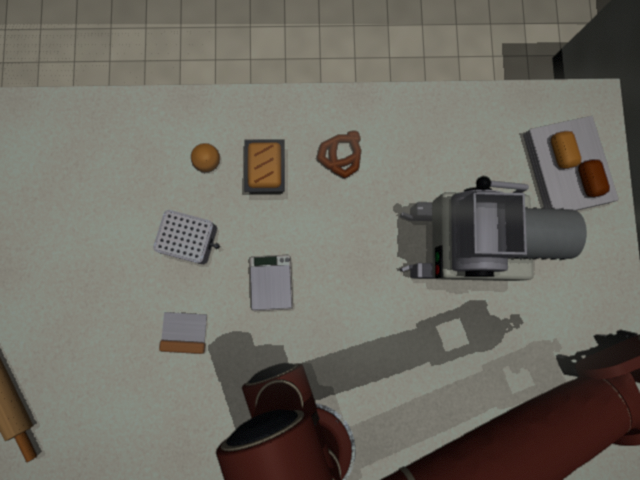

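View pics/side0.png

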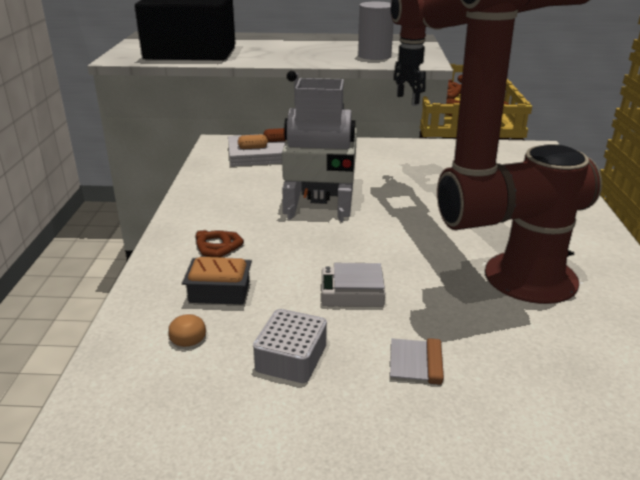

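The top view shows the pan at (185,238) with its tongue at (217,245), the tin at (265,165), the scale at (270,283), and the bay's cheek tips near (400,210) and (402,270). The push runs to image right, which is world -y. The side view agrees.

```bash
cat > h.py <<'E'
import numpy as np,cv2,pickle
def ray(f,uv,z):
    uv=np.atleast_2d(uv).astype(float)
    d=np.c_[(uv[:,0]-f["cx"])/f["fx"],(uv[:,1]-f["cy"])/f["fy"],np.ones(len(uv))]@f["R"]
    c=-f["R"].T@f["t"]
    return c+d*((z-c[2])/d[:,2])[:,None]
def proj(f,X):
    p=np.atleast_2d(X)@f["R"].T+f["t"]; return np.c_[f["fx"]*p[:,0]/p[:,2]+f["cx"],f["fy"]*p[:,1]/p[:,2]+f["cy"]]
E
python3 - <<'E'
from h import *
f=pickle.load(open("top0.pkl","rb"));im=f["image"]
c=[im[y0:y0+100,x0:x0+w] for x0,y0,w in((140,190,100),(385,190,100))]
o=np.hstack([cv2.resize(k,None,fx=4,fy=4,interpolation=cv2.INTER_CUBIC) for k in c])
cv2.imwrite("pics/crop.png",o[:,:,::-1])
for n,uv,z in(("pan",[185,236],.06),("tongue",[217,245],.04),("tin tl tr bl br",[[246,139],[284,139],[244,193],[284,193]],.06),("scale",[[251,257],[290,255],[252,310],[292,308]],.05),("cheek",[[398,210],[400,270]],.034),("roll",[205,157],.02),("pretzel",[340,155],.01),("scraper",[184,333],.01),("house front",[[437,196],[437,278]],.1)):
    print(n,ray(f,uv,z).round(3).tolist())
E
```

```text
pan [[0.546, 0.301, 0.06]]
tongue [[0.523, 0.224, 0.04]]
tin tl tr bl br [[0.798, 0.146, 0.06], [0.796, 0.047, 0.06], [0.654, 0.152, 0.06], [0.652, 0.049, 0.06]]
scale [[0.49, 0.136, 0.05], [0.493, 0.037, 0.05], [0.356, 0.134, 0.05], [0.359, 0.034, 0.05]]
cheek [[0.607, -0.248, 0.034], [0.45, -0.246, 0.034]]
roll [[0.764, 0.261, 0.02]]
pretzel [[0.767, -0.102, 0.01]]
scraper [[0.301, 0.314, 0.01]]
house front [[0.629, -0.333, 0.1], [0.425, -0.322, 0.1]]
```

View pics/crop.png

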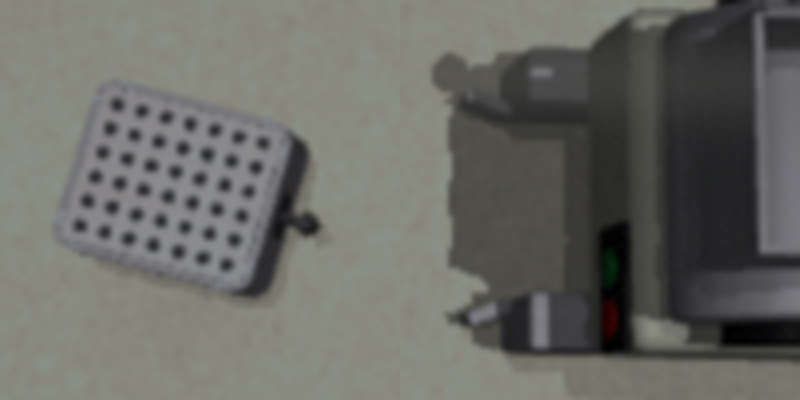

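The crop shows the pan's sieve plate turned about 15° clockwise, with its tongue at crop (308,222). The cheek tips are near crop (455,97) and (452,318). Next: the pan pose from a mask, and a closer side view of the bay.

```bash
python3 - <<'E'
from h import *
f=pickle.load(open("top0.pkl","rb"));im=f["image"].astype(int)
sub=im[200:275,145:225]
# plate: bluish-grey vs yellowish bench
m=((sub[...,2]-sub[...,1]>=2)&(sub.sum(2)>250)).astype(np.uint8)*255
m=cv2.morphologyEx(m,cv2.MORPH_CLOSE,np.ones((7,7)))
cs,_=cv2.findContours(m,cv2.RETR_EXTERNAL,cv2.CHAIN_APPROX_NONE)
c=max(cs,key=cv2.contourArea); P=ray(f,c[:,0]+[145,200],.06)[:,:2]
r=cv2.minAreaRect((P*1000).astype(np.float32));print("pan rect",r, "centroid",P.mean(0))
s=pickle.load(open("side0.pkl","rb"))
o=cv2.resize(s["image"][140:225,270:370],None,fx=7,fy=7,interpolation=cv2.INTER_CUBIC)
cv2.imwrite("pics/sc.png",o[:,:,::-1])
E
```

```text
pan rect ((546.1189575195312, 306.72015380859375), (129.4180145263672, 110.6991958618164), 74.01758575439453) centroid [0.54565953 0.30682198]
```

View pics/sc.png

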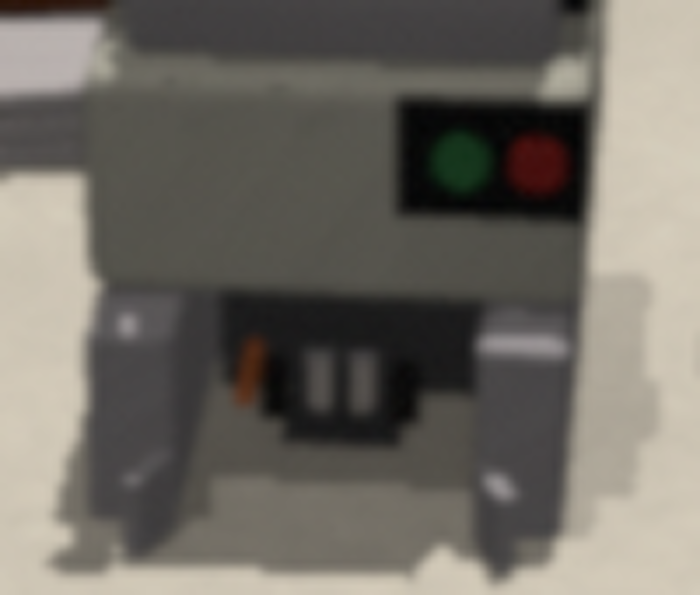

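The side crop shows the bay: cheek tips touch the bench at crop (135,555) and (497,575). The housing's lower front edge runs from (100,285) to (578,297), and the foot front tops are near row 345.

```bash
python3 - <<'E'
from h import *
f=pickle.load(open("top0.pkl","rb"));s=pickle.load(open("side0.pkl","rb"))
S=lambda p:np.array(p)/7+[270,140]-.5+.5/7
T=lambda p:np.array(p)/4+[285,190]-.5+.125
def show(n,A):
    d=A[0]-A[1];print(n,A.round(4).tolist(),"mid",A.mean(0).round(4),"w",np.linalg.norm(d).round(4),"gx yaw",np.degrees(np.arctan2(-d[0],d[1])).round(2))
show("side tips z0",ray(s,S([[135,555],[497,577]]),0))
show("side tip top",ray(s,S([[128,485],[490,480]]),.034))
show("side housing",ray(s,S([[95,283],[580,297]]),.085))
show("side foot top fronts outer",ray(s,S([[92,342],[568,352]]),.085))
show("top tips .034",ray(f,T([[455,97],[452,318]]),.034))
show("top foot front outer",ray(f,T([[512,55],[503,352]]),.085))
show("top housing front",ray(f,T([[590,60],[590,352]]),.085))
E
```

```text
side tips z0 [[0.5984, -0.2575, 0.0], [0.4547, -0.247, 0.0]] mid [ 0.5266 -0.2522  0.    ] w 0.1441 gx yaw -94.2
side tip top [[0.6001, -0.2523, 0.034], [0.4585, -0.264, 0.034]] mid [ 0.5293 -0.2581  0.034 ] w 0.1421 gx yaw -85.27
side housing [[0.619, -0.3287, 0.085], [0.4246, -0.3257, 0.085]] mid [ 0.5218 -0.3272  0.085 ] w 0.1944 gx yaw -90.88
side foot top fronts outer [[0.6151, -0.2743, 0.085], [0.4295, -0.2751, 0.085]] mid [ 0.5223 -0.2747  0.085 ] w 0.1856 gx yaw -89.74
top tips .034 [[0.597, -0.2485, 0.034], [0.4521, -0.24, 0.034]] mid [ 0.5246 -0.2443  0.034 ] w 0.1451 gx yaw -93.36
top foot front outer [[0.614, -0.275, 0.085], [0.4276, -0.2603, 0.085]] mid [ 0.5208 -0.2677  0.085 ] w 0.187 gx yaw -94.53
top housing front [[0.6099, -0.3242, 0.085], [0.4264, -0.3142, 0.085]] mid [ 0.5181 -0.3192  0.085 ] w 0.1837 gx yaw -93.13
```

Pan centre is (0.546, 0.307), yaw -106°. The bay axis runs near x≈0.52 at yaw about -93°, with its mouth at y≈-0.25. The gap is centred at x≈0.572. I plan to square the pan with a side push, push it through the gap, shift it sideways, then push it in. First I turn the tool so that tool x = +y and tool y = +x, then travel clear of the grater.

>>> play_rows:
  commands:
    - [0, 0, 0, 0, 0, -6.5]
    - [0, 0, 0, 0, 0, -6.5]
    - [0, 0, 0, 0, 0, -6.5]
    - [0, 0, 0, 0, 0, -6.5]
    - [0, 0, 0, 0, 0, -6.5]
  hand: 0

```text
time: 0.52
tool_pos: [0.2637, -0.5662, 0.2445]
tool_rot: [-0.001, 0.875, 0.483, 0.0]
contact_force: [1.6, 1.5, -0.1]
gripper_width: 0.302
grasp_force: 0.0
```

>>> play_rows:
  commands:
    - [0, 0, 0, 0, 0, -6.5]
    - [0, 0, 0, 0, 0, -6.5]
    - [0, 0, 0, 0, 0, -6.5]
    - [0, 0, 0, 0, 0, -6.5]
    - [0, 0, 0, 0, 0, -6.5]

```text
time: 0.93
tool_pos: [0.2637, -0.5662, 0.2445]
tool_rot: [-0.001, 0.705, 0.709, 0.0]
contact_force: [0.1, 0.2, -1.0]
gripper_width: 0.0
grasp_force: 0.0
```

>>> play_rows:
  commands:
    - [40, 0, 0, 0, 0, 0]
    - [40, 0, 0, 0, 0, 0]
    - [40, 0, 0, 0, 0, 0]
    - [40, 0, 0, 0, 0, 0]
    - [40, 0, 0, 0, 0, 0]

```text
time: 1.35
tool_pos: [0.2636, -0.3646, 0.2444]
tool_rot: [-0.001, 0.707, 0.707, 0.0]
contact_force: [0.3, 0.6, 0.7]
gripper_width: -0.0
grasp_force: 0.0
```

>>> play_rows:
  commands:
    - [40, 10, 0, 0, 0, 0]
    - [40, 15, 0, 0, 0, 0]
    - [40, 20, 0, 0, 0, 0]
    - [40, 20, 0, 0, 0, 0]
    - [40, 20, 0, 0, 0, 0]

```text
time: 1.77
tool_pos: [0.3446, -0.1739, 0.2451]
tool_rot: [0.0, 0.708, 0.707, 0.0]
contact_force: [1.5, -1.2, 0.3]
gripper_width: -0.007
grasp_force: 0.0
```

>>> play_rows:
  commands:
    - [40, 10, 0, 0, 0, 0]
    - [40, 10, 0, 0, 0, 0]
    - [40, 10, 0, 0, 0, 0]
    - [40, 10, 0, 0, 0, 0]
    - [40, 10, 0, 0, 0, 0]

```text
time: 2.18
tool_pos: [0.3944, 0.0263, 0.2451]
tool_rot: [0.0, 0.707, 0.707, 0.0]
contact_force: [0.6, -0.5, -0.0]
gripper_width: 0.003
grasp_force: 0.0
```

>>> play_rows:
  commands:
    - [40, 5, 0, 0, 0, 0]
    - [40, 5, 0, 0, 0, 0]
    - [40, 5, 0, 0, 0, 0]
    - [40, 5, 0, 0, 0, 0]
    - [40, 0, 0, 0, 0, 0]

```text
time: 2.6
tool_pos: [0.4146, 0.2263, 0.2449]
tool_rot: [0.0, 0.707, 0.707, -0.0]
contact_force: [0.7, -0.6, -0.2]
gripper_width: -0.001
grasp_force: 0.0
```

>>> play_rows:
  commands:
    - [40, 0, 0, 0, 0, 0]
    - [11, 0, 30, 0, 0, 0]
    - [0, 0, 40, 0, 0, 0]
    - [0, 0, 40, 0, 0, 0]
    - [0, 0, 0, 0, 0, 0]

```text
time: 3.02
tool_pos: [0.4087, 0.2729, 0.1258]
tool_rot: [-0.003, 0.707, 0.707, -0.008]
contact_force: [-0.5, -2.3, -2.0]
gripper_width: 0.0
grasp_force: 0.0
```

>>> play_rows:
  commands:
    - [8, 0, 30, 0, 0, 0]
    - [3, 5, 30, 0, 0, 0]
    - [0, 15, 20, 0, 0, 0]
    - [0, 10, 10, 0, 0, 0]
    - [0, 0, 0, 0, 0, 0]

```text
time: 3.43
tool_pos: [0.4453, 0.2855, 0.0445]
tool_rot: [-0.0, 0.708, 0.706, -0.001]
contact_force: [-0.6, -0.1, 0.5]
gripper_width: -0.004
grasp_force: 0.0
```

>>> play_rows:
  commands:
    - [0, 2, 5, 0, 0, 0]
    - [0, 3, 4, 0, 0, 0]
    - [0, 3, 2, 0, 0, 0]
    - [0, 3, 0, 0, 0, 0]
    - [0, 3, 0, 0, 0, 0]

```text
time: 3.85
tool_pos: [0.4593, 0.2863, 0.035]
tool_rot: [0.0, 0.707, 0.707, 0.0]
contact_force: [0.4, 0.6, -1.4]
gripper_width: -0.001
grasp_force: 0.0
```

>>> play_rows:
  commands:
    - [0, 3, 0, 0, 0, 0]
    - [0, 3, 0, 0, 0, 0]
    - [0, 3, 0, 0, 0, 0]
    - [0, 3, 0, 0, 0, 0]
    - [0, 3, 0, 0, 0, 0]

```text
time: 4.27
tool_pos: [0.4727, 0.2859, 0.0347]
tool_rot: [-0.001, 0.707, 0.707, -0.002]
contact_force: [-7.6, -0.7, 7.2]
gripper_width: -0.004
grasp_force: 4.6
```

>>> play_rows:
  commands:
    - [0, 4, 0, 0, 0, 0]
    - [0, 4, 0, 0, 0, 0]
    - [0, 4, 0, 0, 0, 0]
    - [0, 4, 0, 0, 0, 0]
    - [0, 0, 0, 0, 0, 0]

```text
time: 4.68
tool_pos: [0.4897, 0.286, 0.0348]
tool_rot: [-0.0, 0.707, 0.707, -0.001]
contact_force: [-2.9, -1.1, 4.0]
gripper_width: 0.001
grasp_force: 2.9
```

```bash
cat > pan.py <<'E'
from h import *
from plant import imaging
def pan(x0=120,x1=420,y0=190,y1=290):
    f=imaging.grab_frame("top");pickle.dump(f,open("top.pkl","wb"));cv2.imwrite("pics/top.png",f["image"][:,:,::-1])
    sub=f["image"].astype(int)[y0:y1,x0:x1]
    m=((sub[...,2]-sub[...,1]>=2)&(sub.sum(2)>250)).astype(np.uint8)*255
    m=cv2.morphologyEx(m,cv2.MORPH_CLOSE,np.ones((7,7)))
    cs,_=cv2.findContours(m,cv2.RETR_EXTERNAL,cv2.CHAIN_APPROX_NONE)
    for c in sorted(cs,key=cv2.contourArea)[-3:]:
        r=cv2.minAreaRect((ray(f,c[:,0]+[x0,y0],.06)[:,:2]*1000).astype(np.float32))
        print(np.round(r[0]),np.round(r[1],1),round(r[2],1))
E
python3 -c "from pan import *;pan(120,245)"
```

```text
[572. 312.] [129.  106.6] 79.7
```

The pan is at (0.572, 0.312), yaw -100°. A two-finger push on its front face should square it, so I go round behind it with the fingers partly open.

>>> play_rows:
  commands:
    - [0, -10, 0, 0, 0, 0]
    - [0, 0, -30, 0, 0, 0]
    - [0, 0, -40, 0, 0, 0]
    - [10, 10, -30, 0, 0, 0]
    - [40, 20, 0, 0, 0, 0]
  hand: 50

```text
time: 5.15
tool_pos: [0.5117, 0.3332, 0.1429]
tool_rot: [0.003, 0.708, 0.706, 0.006]
contact_force: [1.9, 0.6, 1.2]
gripper_width: 0.589
grasp_force: 0.0
```

>>> play_rows:
  commands:
    - [40, 30, 0, 0, 0, 0]
    - [40, 30, 0, 0, 0, 0]
    - [12, 5, 10, 0, 0, 0]
    - [0, 0, 30, 0, 0, 0]
    - [0, 0, 20, 0, 0, 0]

```text
time: 5.57
tool_pos: [0.5636, 0.4133, 0.0731]
tool_rot: [0.0, 0.707, 0.707, 0.001]
contact_force: [-0.5, -0.1, -1.2]
gripper_width: 0.586
grasp_force: 0.0
```

>>> play_rows:
  commands:
    - [0, 0, 0, 0, 0, 0]
    - [0, 0, 0, 0, 0, 0]

```text
time: 5.73
tool_pos: [0.562, 0.4115, 0.0723]
tool_rot: [-0.0, 0.707, 0.707, -0.002]
contact_force: [-0.8, 1.5, 0.3]
gripper_width: 0.585
grasp_force: 0.0
```

>>> play_rows:
  commands:
    - [5, 5, 20, 0, 0, 0]
    - [0, 5, 15, 0, 0, 0]
    - [-4, 0, 3, 0, 0, 0]
    - [-4, 0, 0, 0, 0, 0]
    - [-4, 0, 0, 0, 0, 0]

```text
time: 6.15
tool_pos: [0.5741, 0.4049, 0.0381]
tool_rot: [0.0, 0.707, 0.707, 0.001]
contact_force: [0.6, -0.4, 0.7]
gripper_width: 0.584
grasp_force: 0.0
```

>>> play_rows:
  commands:
    - [-3, 0, 0, 0, 0, 0]
    - [-3, 0, 0, 0, 0, 0]
    - [-3, 0, 0, 0, 0, 0]
    - [-3, 0, 0, 0, 0, 0]
    - [-3, 0, 0, 0, 0, 0]

```text
time: 6.57
tool_pos: [0.5739, 0.3912, 0.0378]
tool_rot: [-0.001, 0.707, 0.707, 0.002]
contact_force: [-2.0, 4.8, 3.1]
gripper_width: 0.58
grasp_force: 2.5
```

>>> play_rows:
  commands:
    - [-4, 0, 0, 0, 0, 0]
    - [-4, 0, 0, 0, 0, 0]
    - [-4, 0, 0, 0, 0, 0]
    - [-4, 0, 0, 0, 0, 0]
    - [-4, 0, 0, 0, 0, 0]

```text
time: 6.98
tool_pos: [0.5738, 0.3714, 0.0378]
tool_rot: [-0.001, 0.707, 0.707, 0.002]
contact_force: [-2.0, 5.5, 3.5]
gripper_width: 0.584
grasp_force: 2.6
```

```bash
python3 -c "from pan import *;pan(120,245)"
```

```text
[576. 290.] [130.4 111.4] 85.2
```

>>> play_rows:
  commands:
    - [-5, 0, 0, 0, 0, 0]
    - [-6, 0, 0, 0, 0, 0]
    - [-7, 0, 0, 0, 0, 0]
    - [-8, 0, 0, 0, 0, 0]
    - [-8, 0, 0, 0, 0, 0]

```text
time: 7.45
tool_pos: [0.5742, 0.337, 0.0376]
tool_rot: [0.0, 0.707, 0.707, 0.002]
contact_force: [0.3, 5.3, 2.7]
gripper_width: 0.584
grasp_force: 2.6
```

```bash
python3 -c "from pan import *;pan(120,245)"
```

```text
[582. 259.] [129.7 110.8] 88.9
```

>>> play_rows:
  commands:
    - [-5, 0, 0, 0, 0, 1]
    - [-7, 0, 0, 0, 0, 1]
    - [-8, 0, 0, 0, 0, 1]
    - [-9, 0, 0, 0, 0, 0]
    - [-9, 0, 0, 0, 0, 0]

```text
time: 7.92
tool_pos: [0.5728, 0.2987, 0.0372]
tool_rot: [0.0, 0.726, 0.688, 0.001]
contact_force: [0.1, 4.3, 3.3]
gripper_width: 0.592
grasp_force: 2.6
```

>>> play_rows:
  commands:
    - [-9, 0, 0, 0, 0, 0]
    - [-9, 0, 0, 0, 0, 0]
    - [-9, 0, 0, 0, 0, 0]
    - [-9, 0, 0, 0, 0, 0]
    - [-9, 0, 0, 0, 0, 0]

```text
time: 8.33
tool_pos: [0.5704, 0.2536, 0.0372]
tool_rot: [0.0, 0.726, 0.688, 0.001]
contact_force: [0.9, 5.9, 3.1]
gripper_width: 0.585
grasp_force: 2.7
```

```bash
python3 -c "from pan import *;pan(120,300)"
```

```text
[438.  88.] [100.7  60.2] 88.8
[574. 172.] [123.6 111.6] 87.3
```

View pics/top.png

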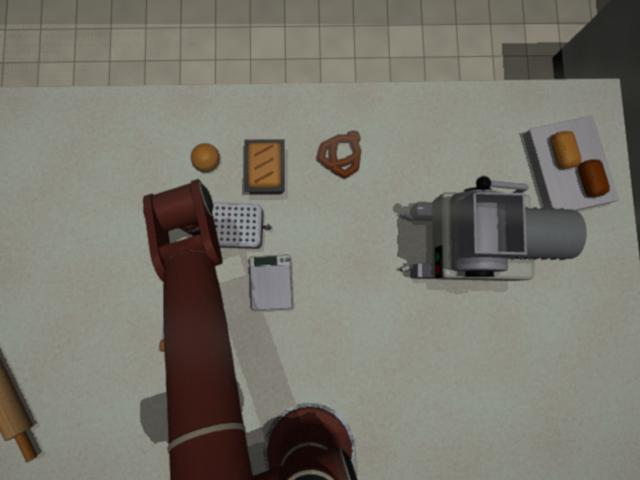

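Well centred: the pan spans rows 203-248, between the tin's edge at 194 and the scale's at 255. Step on through the gap.

>>> play_rows:
  commands:
    - [-6, 0, 0, 0, 0, 0]
    - [-8, 0, 0, 0, 0, 0]
    - [-10, 0, 0, 0, 0, 0]
    - [-10, 0, 0, 0, 0, 0]
    - [-10, 0, 0, 0, 0, 0]

```text
time: 8.8
tool_pos: [0.5677, 0.2097, 0.0367]
tool_rot: [-0.0, 0.726, 0.688, 0.001]
contact_force: [1.1, 4.6, 3.7]
gripper_width: 0.587
grasp_force: 2.6
```

>>> play_rows:
  commands:
    - [-10, 0, 0, 0, 0, 0]
    - [-10, 0, 0, 0, 0, 0]
    - [-10, 0, 0, 0, 0, 0]
    - [-10, 0, 0, 0, 0, 0]
    - [-10, 0, 0, 0, 0, 0]

```text
time: 9.22
tool_pos: [0.565, 0.1596, 0.0367]
tool_rot: [-0.0, 0.726, 0.688, 0.001]
contact_force: [-0.4, 6.6, 3.4]
gripper_width: 0.584
grasp_force: 2.7
```

```bash
python3 -c "from pan import *;pan(180,380)"
```

```text
[437.  80.] [85.3 60.2] 89.1
[568.  68.] [101.9 110.8] 88.9
```

>>> play_rows:
  commands:
    - [-8, 0, 0, 0, 0, 0]
    - [-10, 0, 0, 0, 0, 0]
    - [-10, 0, 0, 0, 0, 0]
    - [-10, 0, 0, 0, 0, 0]
    - [-10, 0, 0, 0, 0, 0]

```text
time: 9.68
tool_pos: [0.562, 0.1108, 0.0362]
tool_rot: [-0.0, 0.726, 0.688, -0.0]
contact_force: [-0.3, 5.8, 1.7]
gripper_width: 0.584
grasp_force: 2.3
```

>>> play_rows:
  commands:
    - [-10, 0, 0, 0, 0, 0]
    - [-10, 0, 0, 0, 0, 0]
    - [-10, 0, 0, 0, 0, 0]
    - [-10, 0, 0, 0, 0, 0]
    - [-10, 0, 0, 0, 0, 0]

```text
time: 10.1
tool_pos: [0.5594, 0.0603, 0.0362]
tool_rot: [-0.0, 0.726, 0.688, -0.0]
contact_force: [-0.6, 4.1, 2.2]
gripper_width: 0.586
grasp_force: 2.3
```

>>> play_rows:
  commands:
    - [-10, 0, 0, 0, 0, 0]
    - [-10, 0, 0, 0, 0, 0]
    - [-8, 0, 0, 0, 0, 0]
    - [-4, 0, 0, 0, 0, 0]
    - [0, 0, 0, 0, 0, 0]

```text
time: 10.52
tool_pos: [0.5576, 0.0279, 0.036]
tool_rot: [0.0, 0.726, 0.688, -0.001]
contact_force: [0.2, -0.1, 2.0]
gripper_width: 0.581
grasp_force: 0.0
```

```bash
python3 -c "from pan import *;pan(230,390,190,275)"
```

```text
[572. -13.] [ 0.  12.9] 88.8
[532.   3.] [25.4 41. ] 88.8
[560. -76.] [ 78.7 112.3] 84.1
```

>>> play_rows:
  commands:
    - [12, 0, 0, 0, 0, 0]
    - [0, 0, -40, 0, 0, 0]
    - [0, 0, -40, 0, 0, 0]
    - [-10, 30, 0, 0, 0, 0]
    - [-30, 30, 0, 0, 0, 0]
  hand: 0

```text
time: 10.98
tool_pos: [0.6186, 0.0019, 0.1214]
tool_rot: [0.003, 0.724, 0.69, 0.003]
contact_force: [0.1, -0.2, -0.6]
gripper_width: -0.004
grasp_force: 0.0
```

>>> play_rows:
  commands:
    - [-30, 30, 0, 0, 0, 0]
    - [-15, 10, 0, 0, 0, 0]
    - [0, 0, 0, 0, 0, 0]

```text
time: 11.23
tool_pos: [0.6548, -0.0501, 0.1163]
tool_rot: [0.001, 0.726, 0.687, -0.0]
contact_force: [0.3, 0.5, 0.3]
gripper_width: 0.004
grasp_force: 0.0
```

```bash
python3 - <<'E'
from pan import *
pan(230,390,190,275)
f=pickle.load(open("top.pkl","rb"));s=imaging.grab_frame("side");pickle.dump(s,open("side.pkl","wb"))
a=cv2.resize(f["image"][180:290,270:450],(800,489),interpolation=cv2.INTER_CUBIC)
b=cv2.resize(s["image"][170:270,220:400],(800,444),interpolation=cv2.INTER_CUBIC)
cv2.imwrite("pics/a1.png",cv2.resize(np.vstack([a,b]),(514,600),interpolation=cv2.INTER_AREA)[:,:,::-1])
E
```

```text
[453. 128.] [ 0.  15.1] 89.7
[454.  79.] [12.6 17.6] 88.8
[ 528. -105.] [14.9 47.4] 83.8
```

View pics/a1.png

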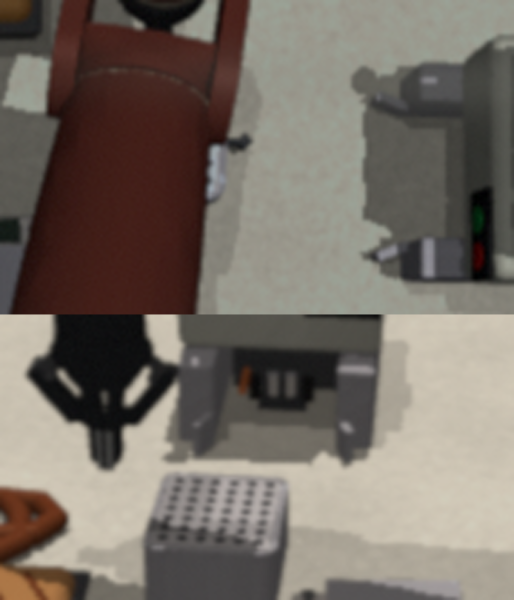

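The top view is blocked by the forearm, but the side view shows the pan's plate clearly, at picture (160-287, 476-550). The bay is just beyond it and slightly to the right, so I measure the plate in the side view.

```bash
cat > side.py <<'E'
from h import *
def side(s,x0=262,x1=330,y0=200,y1=275,th=95):
    sub=s["image"].astype(int)[y0:y1,x0:x1]
    m=((sub[...,0]-sub[...,2]<6)&(sub.sum(2)>3*th)).astype(np.uint8)*255
    m=cv2.morphologyEx(m,cv2.MORPH_CLOSE,np.ones((5,5)))
    cs,_=cv2.findContours(m,cv2.RETR_EXTERNAL,cv2.CHAIN_APPROX_NONE)
    for c in sorted(cs,key=cv2.contourArea)[-2:]:
        P=(ray(s,c[:,0]+[x0,y0],.06)[:,:2]*1000).astype(np.float32)
        r=cv2.minAreaRect(P);print(np.round(r[0]),np.round(r[1],1),round(r[2],1),"px",cv2.boundingRect(c))
E
python3 - <<'E'
from side import *
s=pickle.load(open("side.pkl","rb"))
for t in(95,105,115,125):side(s,th=t)
g=s["image"][200:262,300].astype(int);print(g.sum(1)//3)
E
```

```text
[607.  12.] [9.7 9. ] 3.0 px (11, 50, 5, 3)
[560. -42.] [122.5 107.9] 87.2 px (12, 27, 46, 28)
[575. -63.] [81.3 76.5] 86.3 px (14, 27, 32, 18)
[525. -41.] [115.8  35.3] 87.6 px (41, 29, 17, 25)
[566. -95.] [0. 0.] 0.0 px (34, 29, 1, 1)
[516. -41.] [116.   15.6] 86.3 px (48, 29, 10, 25)
[612. -83.] [0. 0.] 0.0 px (15, 31, 1, 1)
[510. -43.] [110.5   5.2] 87.2 px (52, 29, 6, 24)
[ 80  79  78  78  77  78  78  81  90  96  96  96  96  98 104 107 108 108
 108 108 129 171 187 189 190 184 163 159 146 141 151 127 112 132 119 106
 134 141 119 128 153 147 128 136 142 139 131 103  89  91  91  88  85  78
  73  71  71  71  72  71  71  71]
```

>>> play_rows:
  commands:
    - [3, 0, 30, 0, 0, 0]
    - [0, 0, 30, 0, 0, 0]
    - [0, -3, 19, 0, 0, 0]
    - [0, -4, 0, 0, 0, 0]
    - [0, -4, 0, 0, 0, 0]

```text
time: 11.75
tool_pos: [0.6399, -0.0424, 0.0357]
tool_rot: [-0.002, 0.725, 0.689, -0.001]
contact_force: [-0.3, -0.8, 0.8]
gripper_width: -0.001
grasp_force: 0.0
```

>>> play_rows:
  commands:
    - [0, -4, 0, 0, 0, 0]
    - [0, -3, 0, 0, 0, 0]
    - [0, -3, 0, 0, 0, 0]
    - [0, -3, 0, 0, 0, 0]
    - [0, -3, 0, 0, 0, 0]

```text
time: 12.17
tool_pos: [0.6279, -0.0435, 0.0394]
tool_rot: [0.002, 0.726, 0.688, 0.002]
contact_force: [5.1, -0.6, 2.3]
gripper_width: -0.002
grasp_force: 2.1
```

>>> play_rows:
  commands:
    - [0, -4, 0, 0, 0, 0]
    - [0, -4, 0, 0, 0, 0]
    - [0, -4, 0, 0, 0, 0]
    - [0, -3, 0, 0, 0, 0]
    - [0, 0, 0, 0, 0, 0]

```text
time: 12.58
tool_pos: [0.6125, -0.0428, 0.0391]
tool_rot: [0.002, 0.726, 0.688, 0.001]
contact_force: [3.6, -1.1, 3.7]
gripper_width: -0.001
grasp_force: 2.3
```

```bash
python3 - <<'E'
from side import *
from plant import imaging
s=imaging.grab_frame("side");pickle.dump(s,open("side.pkl","wb"));side(s,262,345)
E
```

```text
[497. -55.] [84.6 28. ] 80.2 px (52, 29, 13, 19)
[547. -66.] [76.6 56.3] 86.6 px (30, 27, 24, 17)
```

>>> play_rows:
  commands:
    - [0, -3, 0, 0, 0, 0]
    - [0, -3, 0, 0, 0, 0]
    - [0, 0, 0, 0, 0, 0]
    - [0, 8, 0, 0, 0, 0]
    - [0, 8, -10, 0, 0, 0]

```text
time: 13.05
tool_pos: [0.618, -0.0425, 0.044]
tool_rot: [-0.003, 0.726, 0.688, -0.003]
contact_force: [-0.8, 0.1, -0.7]
gripper_width: -0.001
grasp_force: 0.0
```

>>> play_rows:
  commands:
    - [0, 5, -40, 0, 0, 0]
    - [10, -5, -40, 0, 0, 0]
    - [35, -10, 0, 0, 0, 0]
    - [35, -20, 0, 0, 0, 0]
    - [20, -30, 0, 0, 0, 0]
  hand: 50

```text
time: 13.47
tool_pos: [0.5673, 0.0622, 0.1286]
tool_rot: [-0.0, 0.725, 0.688, 0.001]
contact_force: [0.3, -0.1, -0.9]
gripper_width: 0.58
grasp_force: 0.0
```

```bash
python3 - <<'E'
from side import *
from plant import imaging
s=imaging.grab_frame("side");pickle.dump(s,open("side.pkl","wb"));side(s,262,345)
cv2.imwrite("pics/s2.png",cv2.resize(s["image"][150:290,220:400],(771,600),interpolation=cv2.INTER_CUBIC)[:,:,::-1])
E
python3 -c "from pan import *;pan(300,390,190,275)"
```

```text
[454.  81.] [20.4 41.4] 1.1 px (73, 64, 10, 11)
[536. -41.] [117.1 109.8] 88.1 px (20, 28, 48, 26)
[538. -52.] [125.3 110.4] 88.9
```

View pics/s2.png

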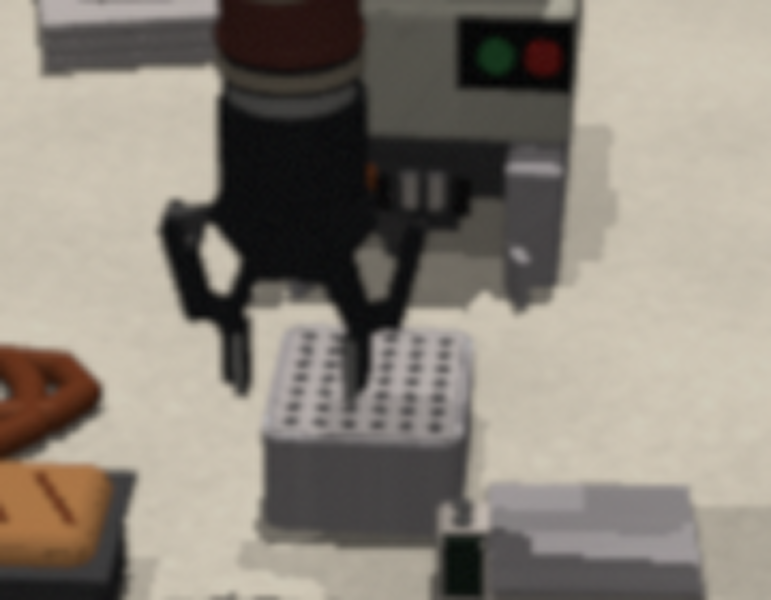

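Pan measures (0.537, -0.047), yaw about -91.5°, on the bay line. Fingers narrower now to clear the scale, and down behind the pan.

>>> play_rows:
  commands:
    - [-8, -24, 0, 0, 0, 0]
    - [0, 0, 20, 0, 0, 0]
    - [0, 0, 25, 0, 0, 0]
    - [0, 0, 25, 0, 0, 0]
    - [0, 0, 20, 0, 0, 0]
  hand: 30

```text
time: 13.98
tool_pos: [0.5412, 0.0529, 0.0354]
tool_rot: [-0.001, 0.726, 0.688, -0.001]
contact_force: [-0.3, -0.2, -0.7]
gripper_width: 0.349
grasp_force: 0.0
```

>>> play_rows:
  commands:
    - [-4, 0, 0, 0, 0, 0]
    - [-5, 0, 0, 0, 0, 0]
    - [-4, 0, 0, 0, 0, 0]
    - [-4, 0, 0, 0, 0, 0]
    - [-3, 0, 0, 0, 0, 0]

```text
time: 14.4
tool_pos: [0.5424, 0.0326, 0.0392]
tool_rot: [0.001, 0.726, 0.688, 0.001]
contact_force: [0.5, 0.3, -0.4]
gripper_width: 0.35
grasp_force: 0.0
```

>>> play_rows:
  commands:
    - [-3, 0, 0, 0, 0, 0]
    - [-3, 0, 0, 0, 0, 0]
    - [-3, 0, 0, 0, 0, 0]
    - [-3, 0, 0, 0, 0, 0]
    - [-3, 0, 0, 0, 0, 0]

```text
time: 14.82
tool_pos: [0.5412, 0.0189, 0.0383]
tool_rot: [0.0, 0.726, 0.688, 0.001]
contact_force: [0.0, 6.4, 3.5]
gripper_width: 0.352
grasp_force: 3.0
```

>>> play_rows:
  commands:
    - [-5, 0, 0, 0, 0, 0]
    - [-7, 0, 0, 0, 0, 0]
    - [-8, 0, 0, 0, 0, 0]
    - [-8, 0, 0, 0, 0, 0]
    - [-8, 0, 0, 0, 0, 0]

```text
time: 15.23
tool_pos: [0.539, -0.0169, 0.0383]
tool_rot: [-0.0, 0.726, 0.688, 0.001]
contact_force: [0.1, 6.0, 5.5]
gripper_width: 0.352
grasp_force: 3.1
```

>>> play_rows:
  commands:
    - [-8, 0, 0, 0, 0, 0]
    - [-8, 0, 0, 0, 0, 0]
    - [-8, 0, 0, 0, 0, 0]
    - [-6, 0, 0, 0, 0, 0]
    - [-4, 0, 0, 0, 0, 0]

```text
time: 15.65
tool_pos: [0.5372, -0.0512, 0.0383]
tool_rot: [-0.0, 0.726, 0.688, 0.001]
contact_force: [0.8, 6.4, 3.9]
gripper_width: 0.352
grasp_force: 3.3
```

```bash
python3 - <<'E'
from side import *
from pan import *
pan(320,415,190,275)
s=imaging.grab_frame("side");pickle.dump(s,open("side.pkl","wb"));side(s,270,350,180,260)
f=pickle.load(open("top.pkl","rb"))
a=cv2.resize(f["image"][180:290,300:480],(640,391),interpolation=cv2.INTER_CUBIC)
b=cv2.resize(s["image"][160:215,230:390],(640,209),interpolation=cv2.INTER_CUBIC)
cv2.imwrite("pics/a3.png",np.vstack([a,b])[:,:,::-1])
E
```

```text
[ 453. -255.] [ 7.1 20.3] 17.0
[503. -83.] [32.1 41.1] 78.9
[ 529. -163.] [ 61.1 112.2] 83.6
[ 504. -128.] [58.3 11.4] 81.5 px (48, 38, 6, 12)
[ 449. -335.] [31.7 19.5] 3.0 px (68, 7, 12, 4)
```

View pics/a3.png

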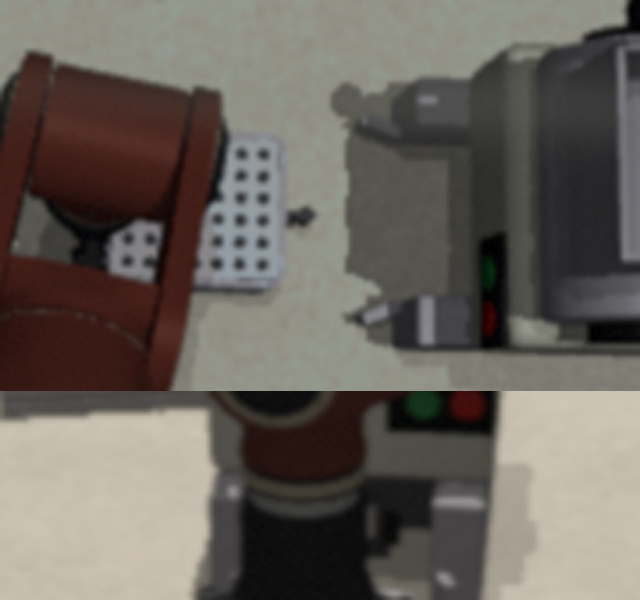

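The tongue shows at picture (302,216), the pan's leading edge at column 281, rows 135 to 285, and the cheek tips at (350,122) and (348,318). I compare these with the bay line.

```bash
python3 - <<'E'
from pan import *
f=pickle.load(open("top.pkl","rb"))
A=lambda p:np.array(p)/3.5556+[300,180]-.5+.14
print("tongue",ray(f,A([302,216]),.035).round(4),"lead edge",ray(f,A([[282,137],[279,283]]),.06).round(4))
print("tips",ray(f,A([[350,122],[348,318]]),.034).round(4))
sub=f["image"].astype(int)[205:275,340:385]
m=((sub[...,2]-sub[...,1]>=2)&(sub.sum(2)>250)).astype(np.uint8)
# leading edge: last masked column per row; near/far edges per column -> lines
rows=range(18,44);P=ray(f,[[340+np.flatnonzero(m[r]).max(),205+r] for r in rows if m[r].any()],.06)[:,:2]
print("edge slope dy/dx",np.polyfit(P[:,0],P[:,1],1))
for c in range(26,36,3):
    k=np.flatnonzero(m[:,c]);print(340+c,205+k.min(),205+k.max(),ray(f,[[340+c,205+k.min()-.5],[340+c,205+k.max()+.5]],.06)[:,:2].mean(0).round(4))
E
```

```text
tongue [[ 0.5275 -0.2091  0.035 ]] lead edge [[ 0.5821 -0.1926  0.06  ]
 [ 0.4767 -0.1863  0.06  ]]
tips [[ 0.5968 -0.2477  0.034 ]
 [ 0.4523 -0.2397  0.034 ]]
edge slope dy/dx [-0.0212487  -0.18003444]
366 217 260 [ 0.5306 -0.1575]
369 218 260 [ 0.5291 -0.1651]
372 218 260 [ 0.529  -0.1727]
375 218 260 [ 0.5288 -0.1804]
```

Aligned: the tongue at x=0.5275, heading about -92.5°, meets the mouth middle at x≈0.525. Push in, watching forces.

>>> play_rows:
  commands:
    - [-4, 0, 0, 0, 0, 0]
    - [-5, 0, 0, 0, 0, 0]
    - [-6, 0, 0, 0, 0, 0]
    - [-6, 0, 0, 0, 0, 0]
    - [-6, 0, 0, 0, 0, 0]

```text
time: 16.17
tool_pos: [0.5354, -0.0777, 0.0378]
tool_rot: [-0.0, 0.725, 0.688, 0.001]
contact_force: [1.0, 7.3, 5.8]
gripper_width: 0.351
grasp_force: 3.2
```

>>> play_rows:
  commands:
    - [-6, 0, 0, 0, 0, 0]
    - [-5, 0, 0, 0, 0, 0]
    - [-5, 0, 0, 0, 0, 0]
    - [-5, 0, 0, 0, 0, 0]
    - [-5, 0, 0, 0, 0, 0]

```text
time: 16.58
tool_pos: [0.534, -0.1036, 0.0378]
tool_rot: [-0.001, 0.725, 0.688, 0.001]
contact_force: [0.7, 6.1, 5.6]
gripper_width: 0.352
grasp_force: 3.3
```

>>> play_rows:
  commands:
    - [-4, 0, 0, 0, 0, 0]
    - [-4, 0, 0, 0, 0, 0]
    - [-4, 0, 0, 0, 0, 0]
    - [-4, 0, 0, 0, 0, 0]
    - [-4, 0, 0, 0, 0, 0]

```text
time: 17.0
tool_pos: [0.5329, -0.1234, 0.0378]
tool_rot: [-0.001, 0.726, 0.688, 0.001]
contact_force: [0.7, 7.3, 4.6]
gripper_width: 0.348
grasp_force: 3.4
```

>>> play_rows:
  commands:
    - [-3, 0, 0, 0, 0, 0]
    - [-3, 0, 0, 0, 0, 0]
    - [-3, 0, 0, 0, 0, 0]
    - [-3, 0, 0, 0, 0, 0]
    - [-3, 0, 0, 0, 0, 0]

```text
time: 17.42
tool_pos: [0.5321, -0.1383, 0.0378]
tool_rot: [-0.001, 0.725, 0.688, 0.001]
contact_force: [-0.0, 6.8, 5.5]
gripper_width: 0.353
grasp_force: 3.5
```

```bash
python3 - <<'E'
from pan import *
pan(330,440,190,275)
f=pickle.load(open("top.pkl","rb"))
cv2.imwrite("pics/a4.png",cv2.resize(f["image"][180:290,330:480],(800,587),interpolation=cv2.INTER_CUBIC)[:,:,::-1])
E
```

```text
[ 451. -292.] [10.2 28.1] 87.1
[ 500. -179.] [39.5 35.9] 64.2
[ 497. -254.] [43.3 97.3] 87.4
```

View pics/a4.png

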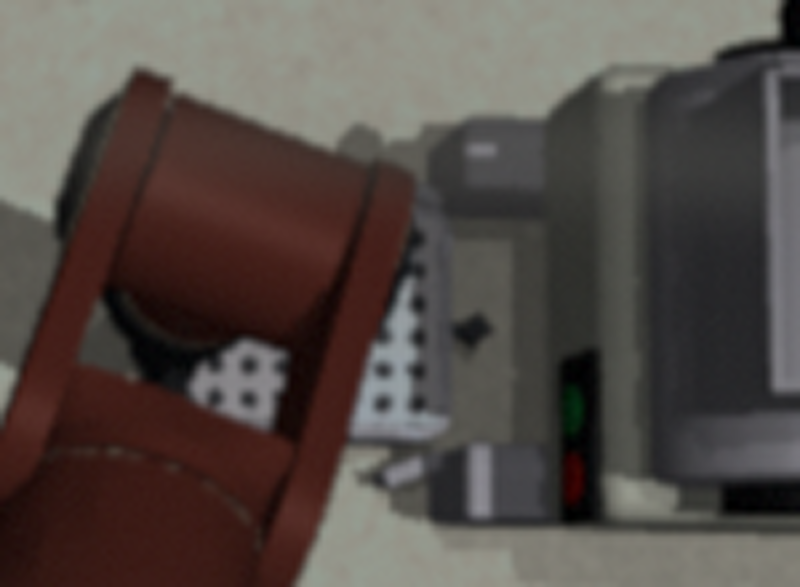

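The pan's nose is square between the cheeks, leading edge at column 445 and tongue at (475,330). Continue slowly.

>>> play_rows:
  commands:
    - [-3, 0, 0, 0, 0, 0]
    - [-3, 0, 0, 0, 0, 0]
    - [-3, 0, 0, 0, 0, 0]
    - [-3, 0, 0, 0, 0, 0]
    - [-3, 0, 0, 0, 0, 0]

```text
time: 17.88
tool_pos: [0.5312, -0.1533, 0.0377]
tool_rot: [-0.001, 0.725, 0.688, 0.001]
contact_force: [1.4, 6.3, 4.5]
gripper_width: 0.351
grasp_force: 3.4
```

>>> play_rows:
  commands:
    - [-3, 0, 0, 0, 0, 0]
    - [-3, 0, 0, 0, 0, 0]
    - [-3, 0, 0, 0, 0, 0]
    - [-3, 0, 0, 0, 0, 0]
    - [-3, 0, 0, 0, 0, 0]

```text
time: 18.3
tool_pos: [0.5304, -0.1683, 0.0377]
tool_rot: [-0.001, 0.725, 0.688, 0.001]
contact_force: [0.8, 6.9, 5.2]
gripper_width: 0.356
grasp_force: 3.4
```

>>> play_rows:
  commands:
    - [-3, 0, 0, 0, 0, 0]
    - [-3, 0, 0, 0, 0, 0]
    - [-3, 0, 0, 0, 0, 0]
    - [-2, 0, 0, 0, 0, 0]
    - [-2, 0, 0, 0, 0, 0]

```text
time: 18.72
tool_pos: [0.5297, -0.1812, 0.0377]
tool_rot: [-0.001, 0.726, 0.688, 0.001]
contact_force: [-0.1, 7.4, 5.7]
gripper_width: 0.349
grasp_force: 3.5
```

>>> play_rows:
  commands:
    - [-2, 0, 0, 0, 0, 0]
    - [-2, 0, 0, 0, 0, 0]
    - [-2, 0, 0, 0, 0, 0]
    - [-2, 0, 0, 0, 0, 0]

```text
time: 19.05
tool_pos: [0.5293, -0.1891, 0.0377]
tool_rot: [-0.001, 0.725, 0.688, 0.001]
contact_force: [-0.2, 6.5, 6.4]
gripper_width: 0.351
grasp_force: 3.5
```

Now by feel, in small steps.

>>> play_rows:
  commands:
    - [-1.5, 0, 0, 0, 0, 0]
    - [-1.5, 0, 0, 0, 0, 0]
    - [-1, 0, 0, 0, 0, 0]

```text
time: 19.3
tool_pos: [0.5291, -0.193, 0.0377]
tool_rot: [-0.001, 0.725, 0.688, 0.001]
contact_force: [0.9, 8.7, 6.0]
gripper_width: 0.348
grasp_force: 4.1
```

>>> play_rows:
  commands:
    - [-1, 0, 0, 0, 0, 0]
    - [-1, 0, 0, 0, 0, 0]
    - [-1, 0, 0, 0, 0, 0]

```text
time: 19.55
tool_pos: [0.5292, -0.1952, 0.0377]
tool_rot: [-0.001, 0.725, 0.688, 0.002]
contact_force: [0.8, 11.2, 6.8]
gripper_width: 0.353
grasp_force: 5.7
```

>>> play_rows:
  commands:
    - [-1, 0, 0, 0, 0, 0]
    - [-1, 0, 0, 0, 0, 0]
    - [-1, 0, 0, 0, 0, 0]

```text
time: 19.8
tool_pos: [0.529, -0.1978, 0.0377]
tool_rot: [-0.002, 0.725, 0.688, 0.002]
contact_force: [0.5, 10.9, 6.7]
gripper_width: 0.35
grasp_force: 5.3
```

>>> play_rows:
  commands:
    - [-1, 0, 0, 0, 0, 0]
    - [-1, 0, 0, 0, 0, 0]

```text
time: 19.97
tool_pos: [0.5288, -0.2006, 0.0377]
tool_rot: [-0.001, 0.725, 0.688, 0.001]
contact_force: [0.3, 7.2, 6.2]
gripper_width: 0.351
grasp_force: 3.8
```

>>> play_rows:
  commands:
    - [-1, 0, 0, 0, 0, 0]
    - [-1, 0, 0, 0, 0, 0]

```text
time: 20.13
tool_pos: [0.5285, -0.2035, 0.0375]
tool_rot: [-0.0, 0.725, 0.689, 0.0]
contact_force: [-0.4, 3.7, 2.4]
gripper_width: 0.354
grasp_force: 1.9
```

>>> play_rows:
  commands:
    - [-1, 0, 0, 0, 0, 0]
    - [-1, 0, 0, 0, 0, 0]

```text
time: 20.3
tool_pos: [0.5285, -0.2045, 0.0375]
tool_rot: [-0.001, 0.725, 0.688, 0.001]
contact_force: [1.6, 12.4, 7.5]
gripper_width: 0.354
grasp_force: 6.1
```

>>> play_rows:
  commands:
    - [-1, 0, 0, 0, 0, 0]
    - [0, 0, 0, 0, 0, 0]

```text
time: 20.47
tool_pos: [0.5284, -0.2048, 0.0375]
tool_rot: [-0.002, 0.725, 0.688, 0.002]
contact_force: [0.1, 12.6, 7.2]
gripper_width: 0.351
grasp_force: 6.2
```

The catch snapped at about 11 N, the force dropped to 3.7 N, and the stop now answers at 12.6 N. Back off and look.

>>> play_rows:
  commands:
    - [2, 0, 0, 0, 0, 0]
    - [4, 0, 0, 0, 0, 0]
    - [10, 0, 0, 0, 0, 0]
    - [25, 0, 0, 0, 0, 0]
    - [25, 0, -20, 0, 0, 0]

```text
time: 20.88
tool_pos: [0.5281, -0.1399, 0.053]
tool_rot: [-0.004, 0.726, 0.687, -0.002]
contact_force: [0.2, 0.4, -0.4]
gripper_width: 0.35
grasp_force: 0.0
```

>>> play_rows:
  commands:
    - [30, 0, -30, 0, 0, 0]
    - [30, 0, -30, 0, 0, 0]
    - [30, 0, -30, 0, 0, 0]
    - [30, 0, -20, 0, 0, 0]
    - [0, 0, 0, 0, 0, 0]

```text
time: 21.3
tool_pos: [0.5406, -0.0195, 0.1713]
tool_rot: [0.003, 0.724, 0.69, 0.003]
contact_force: [-0.2, 0.2, 0.1]
gripper_width: 0.354
grasp_force: 0.0
```

```bash
python3 - <<'E'
from pan import *
from plant import manip
print(manip.state()["contact_force"],manip.state()["tool_pos"])
pan(330,450,190,275)
f=pickle.load(open("top.pkl","rb"))
cv2.imwrite("pics/a5.png",cv2.resize(f["image"][180:290,330:480],(800,587),interpolation=cv2.INTER_CUBIC)[:,:,::-1])
E
```

```text
[-0.17695898  0.19520611  0.1216356 ] [ 0.54061205 -0.01950406  0.17126798]
[ 608. -301.] [12.9  7.9] 88.9
[ 516. -262.] [ 92.2 155.3] 87.0
```

View pics/a5.png

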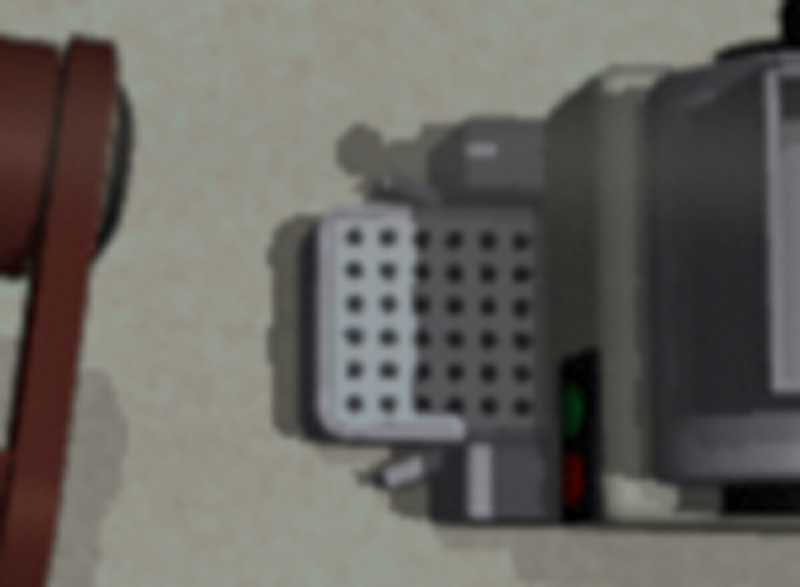

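The pan lies square in the bay. Its front edge at column 315 gives y = -0.216, the same place where I let go, so the catch holds it. The arm is clear, and I hand in.

```bash
python3 -c "from plant import manip;print(manip.job_done())"
```

```text
the job is handed in; nothing more can be done
None
```

The job is handed in: the pan went through the gap and is seated square in the grater's bay. I felt the catch snap, and the pan stayed put after I let go. The hand-in gave no verdict, and I could not read the switch itself.

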